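Open a three-dial combination lock box

ROBOT

A 6-joint arm with a two-finger parallel gripper is mounted at the origin on the work surface; the furniture and walls round the work are solid. World frame = base frame: x ahead of the robot, y to its left, z up, the work surface at z = 0. Lengths are in mm, angles in rad, forces in N, time in s.
With the tool pointing down it reaches from about 350 to 975 mm from the base axis. Payload 7.1 kg.
Tool frame: the origin (TCP) lies midway between the tips of the shut fingers; the grasp point (between the pads) lies 19 mm behind it (ctrl.grip_depth is the distance from the TCP to the grasp point, in mm); z points along the fingers, y is the line along which they close (so a half turn about z gives the same grasp; the last joint's range is limited). The gripper opens to 88 mm and grips with 3 to 60 N. Pads are 20 mm wide; open, the fingers measure 115 mm over their backs; the gripper's body (75 mm by 178 mm) begins 61 mm behind the grasp point.
Start: joints at [1.119, 0.423, 1.63, -0, 1.089, -0.019], TCP at [262.101, 567.369, 222.675] pointing down, gripper open.
Joint ranges: [-3, 3], [-0.9, 2.11], [0.09, 2.58], [-1.31, 4.45], [0.11, 2.69], [-2.54, 2.54]. Speed limits (rad/s): [2.39, 2.39, 3.01, 3.14, 3.14, 3.14].

INTERFACE

Orientations are given as a rotation vector (axis times angle).
In Python, from workcell import ctrl, cams gives the robot as it stands.
- The arm moves only by the tool move_arm, never from a script. Its argument "steps" is a list of rows, each a list of 3 entries, a list of its own where there are three numbers: the shift along the tool's x, y, z in units of 25 mm (1.0 is 25 mm), then the turn about the tool's z in units of 5 degrees (1.0 is 5 degrees), then the closure, from 0 (fully open) to 1 (shut). A call has 1 to 20 rows; each row shifts and turns the commanded pose from where the row before left it, along the tool's axes as they then stand; what a row does not reach is not made up. A row lasts 1/12 s, in which the tool goes at most 41.7 mm and 7.16 degrees, less where a joint would pass 70% of its speed; a pose out of reach is approached as far as the arm can. A call is refused whole if a number of a shift passes 1 or a number of a turn 1, either way. A call with a gripper value outside its range is refused whole. The fingers move at their own pace and stop on an object; the grip force is fixed at half the most. Time passes only in rows, so rows that do not move let the fingers close. It gives the time, the measured TCP pose, the force, the opening and the grip force at its end, in the units of the state.
- ctrl.get_obs(): the state, without advancing time (a new reading comes with each control period).
- cams.get_image(name): name is "scene" or "top" or "wrist"; returns a dict with "image" (480x640x3 uint8, red, green, blue), "camera_matrix" (3x3 intrinsics, pixels), "k1" (the pictures are not rectified: a ray, as slopes to the right and down, at radius r is drawn at 1 + k1 r^2 times it, then the intrinsics apply), "xyz" and "rotation" of the camera in the world; the wrist camera has in their place "mount" (4x4, takes a point from camera to tool coordinates, whose origin is the TCP and whose axes are the flange's). Camera axes: x right, y down, z forward; pixel columns grow to the right and rows downward; lengths in mm; the calibration is good to about 2 mm. A picture is of the moment at which its call begins: read the wrist's pose just before it. There is no depth.
- ctrl.close_job(): hands the job in; it is judged then, once.
Trained networks look in the newest picture that a camera, given by its name, has taken for a name from the list of things; names that differ only in an ending like _2 or _b are one class to them, and where a whole thing is asked for, a point or a joint stands for the part that bears it (a point fixed in the world has none). Each returns a list of dicts, best first, with "p" (0 to 1); they miss things now and then, are a little off and sometimes report something else, mostly with a low value. They report only what shows in the picture. A call takes as long as a camera call.
- cams.boxes_of(camera, thing): "rect" ([centre column, centre row, width, height] in pixels, round what is visible of it).
- cams.cut_out(camera, thing): "pixels" (480x640 bool, what is visible of it) and "rect" ([centre column, centre row, width, height] in pixels, round what is visible of it).
The state is a dict: "t": time; "qpos": joint angles; "qvel": joint speeds; "joint_torque": joint torques, N m; "ee_pos": TCP position; "orientation": TCP orientation; "ft_force": force on the tool from outside, world axes, zero at the start; "moment": the same for the moment, N m; "width": finger opening in mm; "grasp_force": force on a finger pad.
Only numpy, scipy, OpenCV 4.12 (cv2) and the standard library are available. Lean on these libraries where they do the work, as an engineer would, in place of code of your own. Each camera call takes 0.05 s, during which the arm holds its last target. There are 200 camera calls.

TASK

Open the grey steel lock box: set its code 4-9-6 by turning the pointer of the left dial to mark 4, the middle one to mark 9 and the right one to mark 6 (left and right as seen from the box's front, the side with the lip; each dial has ten even marks, the double mark on the hinge side is 0 and you count clockwise). Then push the bolt knob along its slot towards the dials until it stops, and swing the lid, which springs up part way, right over until it stays open by itself. Leave the other things on the table where they are.

Things in the scene. Friction and masses are not known exactly. Their poses are not given: they have to be found in the camera images.
- lock_box: Grey steel lock box, 264 mm wide (its y), 126 mm deep (its x), 73 mm high shut; fixed. Origin: centre of the underside. Front (lip side) faces its -x, hinge side +x, left end (seen from the front) +y. The 24 mm thick flat lid carries three dials in a row, axes at box x = -12 mm, y = +94 (left), +18 (middle), -58 mm (right), and the bolt knob at the right end.
- axis_left (a point): On the left dial's axis, 16 mm above the lid's top; axes as the box's when the lid is shut. Round each dial lies an aluminium scale disc, 75 mm across, 1.5 mm thick, with ten marks 36 degrees apart; the double mark, 0, points to +x (the hinge); numbers count clockwise seen from above.
- axis_middle (a point): The same point of the middle dial. Every dial is a black skirt 40 mm across up to 6 mm above the lid, and on it an upright black grip bar, 12 mm thick (8 mm at the nose), from 6 to 27 mm above the lid, reaching 12 mm behind the axis and 30 mm in front of it. The long end is the pointer; it has a white line on top.
- axis_right (a point): The same point of the right dial.
- dial_left (a joint): Turn of the left dial (rad), clockwise from above: 0 with its pointer at the double mark, 0.628 per mark; code mark 4 is at 2.513 (plus whole turns). It turns endlessly either way, stiffly (0.05 N m), has no clicks and stays where it is left. The lock lets the bolt pass with each pointer within about 8 degrees of its code mark.
- dial_middle (a joint): The same for the middle dial; code mark 9 is at 5.655 (plus or minus whole turns).
- dial_right (a joint): The same for the right dial; code mark 6 is at 3.770 (plus or minus whole turns).
- pointer_left (a point): Nose of the left dial's pointer: 30 mm from the dial's axis, 16 mm above the lid.
- pointer_middle (a point): Nose of the middle dial's pointer, likewise.
- pointer_right (a point): Nose of the right dial's pointer, likewise.
- code_mark_left (a point): Where the left pointer's nose must stand: at mark 4 of the left dial, 30 mm from its axis, 16 mm above the lid (the lid carries this point).
- code_mark_middle (a point): Where the middle pointer's nose must stand: mark 9 of the middle dial, likewise.
- code_mark_right (a point): Where the right pointer's nose must stand: mark 6 of the right dial, likewise.
- bolt (a joint): Slide of the bolt (m): 0 locked, 0.014 fully drawn. It moves along the box's +y (towards the dials) and takes about 2 N; with any dial off its code mark it is blocked within 2 mm. Drawn beyond about 0.009 it lets the lid go; drawn, it holds the dials.
- bolt_knob (a point): Top centre of the bolt knob, 26 mm above the lid: an upright steel plate 30 mm wide (box x), 8 mm thick (box y), 26 mm high above the lid, at box x = -12, y = -112 mm when locked; it is pushed on its outer (-y) face.
- lid (a joint): Opening angle of the lid (rad): 0 shut, stop at 1.92. The hinge line runs along the box's y at box x = +60, z = 49 mm. Once the bolt is drawn, spring pins lift the lid to about 0.61, where it rests; from there about 2 N at its front edge pushes it on. Past upright (1.57) it falls open to its stop and stays; let go before, it falls back to 0.61.
- lid_front_edge (a point): Middle of the lid's lower front edge, 125 mm from the hinge line.
- flux_tin: Bystander: low round green tin, 52 mm across, 19 mm high; origin at its underside.
- label_roll: Bystander: white roll standing on end, 39 mm across, 28 mm high; origin at the underside.

How it is judged (in metres and radians):
At the end, for the whole second after the job is handed in: The lid stands open past upright by itself, at rest (angle over 1.75 rad); the bolt is drawn (over 11 mm of its 14 mm); every pointer nose stands within 7 mm of its code mark (value of joint lid above 1.75 rad and value of joint bolt above 0.011 m and distance between pointer_left and code_mark_left below 0.007 m and distance between pointer_middle and code_mark_middle below 0.007 m and distance between pointer_right and code_mark_right below 0.007 m and velocity of joint lid between -0.05 and 0.05 rad/s); the robot touches nothing.
It fails at once if the flux tin is moved by more than 30 mm (distance of flux_tin from where it was at the start of the episode above 0.03 m).
It fails at once if the label roll is moved by more than 30 mm (distance of label_roll from where it was at the start of the episode above 0.03 m).
It also fails if it takes over 62 s, if anything falls off the work surface, if the arm or the gripper's body presses on something with over 40 N, if the wrist force passes 120 N, or if a joint passes its speed limit or range.

## Working session

There is one attempt and no reset: what is moved stays moved. The work goes in short steps, Python scripts to look and compute and a tool call to move; the robot and the scene stay as the last step left them, time stands still between calls to the robot, and variables do not carry over. Pictures are saved under pics/ and viewed, at most 10 in all, crops included, and the job is handed in when it is done.

Besides the shell and the picture viewer there is one more tool, called after "Request:" by a JSON object that holds its "method" and its "body", one argument or row to a line. move_arm: Moves the arm, as the interface text tells. Its arguments: {"type":"object","properties":{"steps":{"type":"array"}},"required":["steps"]}

```bash
ls; mkdir -p pics
python3 - <<'E'
from workcell import ctrl,cams
import cv2,numpy as np
o=ctrl.get_obs();print({k:np.round(v,3) for k,v in o.items()})
for n in ["scene","top","wrist"]:
    d=cams.get_image(n);cv2.imwrite(f"pics/{n}0.png",d["image"][:,:,::-1])
    print(n,{k:np.round(v,4).tolist() for k,v in d.items() if k!="image"})
    for t in ["lock_box","axis_left","pointer_left","pointer_middle","pointer_right","bolt_knob","flux_tin","label_roll"]:
        print(t,[(round(b["p"],2),np.round(b["rect"],1).tolist()) for b in cams.boxes_of(n,t)[:3]])
E
```

```text
pics
{'t': np.float64(0.0), 'qpos': array([ 1.119,  0.424,  1.631, -0.   ,  1.089, -0.019]), 'qvel': array([-0.001,  0.   ,  0.001,  0.   , -0.   ,  0.   ]), 'joint_torque': array([-1.0000e-03, -5.4463e+01, -2.7366e+01,  6.4000e-02,  2.3000e-02,
       -0.0000e+00]), 'ee_pos': array([261.891, 566.875, 221.893]), 'orientation': array([-6.750e-01, -3.068e+00,  2.000e-03]), 'ft_force': array([-0.647, -0.245, -0.972]), 'moment': array([ 0.052, -0.001,  0.05 ]), 'grasp_force': np.float64(0.0), 'width': np.float64(87.536)}
scene {'camera_matrix': [[545.886, 0.0, 327.9167], [0.0, 545.886, 239.2404], [0.0, 0.0, 1.0]], 'k1': 0.0023, 'xyz': [-127.9344, 391.934, 561.7273], 'rotation': [-1.2325, 2.0216, -1.1407]}
lock_box [(0.96, [280.1, 318.5, 153.3, 156.4])]
axis_left [(0.56, [281.2, 306.9, 153.3, 131.8])]
pointer_left [(0.55, [264.0, 322.8, 32.6, 36.2])]
pointer_middle [(0.83, [287.2, 295.9, 29.0, 28.0]), (0.58, [282.1, 305.1, 157.2, 132.6])]
pointer_right [(0.91, [309.9, 264.3, 26.2, 29.8])]
bolt_knob [(0.61, [323.6, 247.4, 20.0, 15.1]), (0.59, [364.1, 233.6, 18.1, 20.0]), (0.41, [280.0, 307
[... 574 characters left out ...]
nter_right [(0.73, [275.2, 241.9, 33.6, 22.8]), (0.26, [239.6, 265.9, 176.1, 171.4])]
bolt_knob [(0.74, [298.3, 222.4, 20.0, 22.2])]
flux_tin [(0.71, [421.2, 197.0, 31.4, 29.8])]
label_roll [(0.71, [231.8, 281.8, 25.8, 27.1]), (0.6, [387.6, 159.5, 25.4, 33.0]), (0.32, [238.8, 268.8, 181.9, 174.4])]
wrist {'camera_matrix': [[363.9895, 0.0, 310.7527], [0.0, 363.9895, 235.1098], [0.0, 0.0, 1.0]], 'k1': 0.0093, 'mount': [[-0.0014, -0.9648, -0.263, 72.6506], [1.0, -0.0014, 0.0001, -0.7806], [-0.0005, -0.263, 0.9648, -162.1492], [0.0, 0.0, 0.0, 1.0]]}
lock_box [(0.49, [160.0, 436.4, 12.4, 16.5])]
axis_left []
pointer_left []
pointer_middle []
pointer_right []
bolt_knob []
flux_tin []
label_roll []
```

Run:
```python
import cv2,numpy as np
t=cv2.imread("pics/top0.png")[170:365,140:340];s=cv2.imread("pics/scene0.png")[215:410,190:390]
cv2.imwrite("pics/topc.png",cv2.resize(t,None,fx=3,fy=3,interpolation=cv2.INTER_CUBIC))
cv2.imwrite("pics/scenec.png",cv2.resize(s,None,fx=3,fy=3,interpolation=cv2.INTER_CUBIC))
```

```text
(no output)
```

View pics/topc.png

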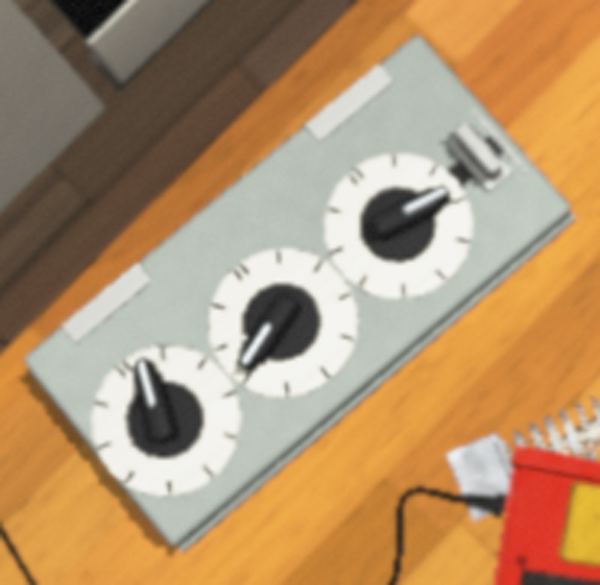

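View pics/scenec.png

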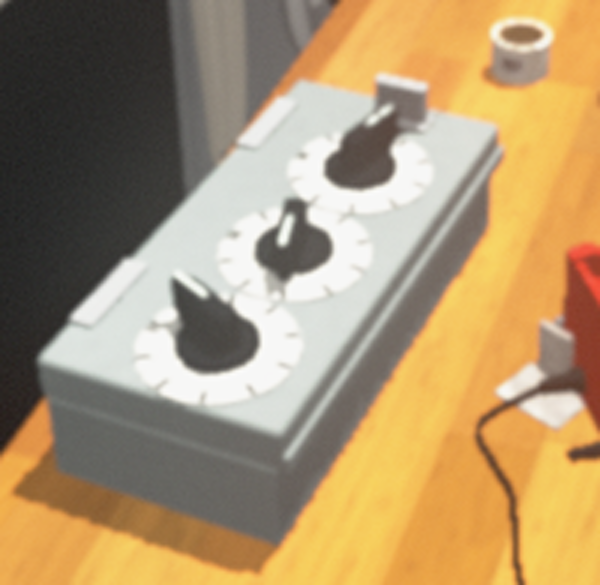

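View pics/top0.png

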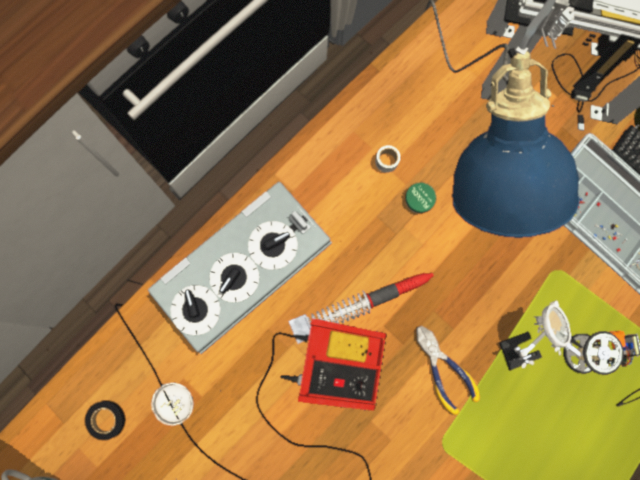

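```bash
cat > h.py <<'E'
import numpy as np,cv2
from scipy.spatial.transform import Rotation as R
from scipy.optimize import least_squares
CAM={"scene":(545.886,327.9167,239.2404,.0023,[-127.9344,391.934,561.7273],[-1.2325,2.0216,-1.1407]),
"top":(579.5622,325.9348,238.7306,-.1553,[346.5594,38.257,944.668],[-2.1044,2.1558,-.2438])}
def projc(pc,f,cx,cy,k):
    s=pc[...,:2]/pc[...,2:]; s=s*(1+k*(s**2).sum(-1,keepdims=True)); return s*f+[cx,cy]
def proj(n,P):
    f,cx,cy,k,x,r=CAM[n]; return projc((np.asarray(P,float)-x)@R.from_rotvec(r).as_matrix(),f,cx,cy,k)
def box2w(p,P):  # p = x,y,yaw,z0
    c,s=np.cos(p[2]),np.sin(p[2]); P=np.asarray(P,float)
    return np.stack([p[0]+c*P[...,0]-s*P[...,1],p[1]+s*P[...,0]+c*P[...,1],p[3]+P[...,2]],-1)
def wristproj(o,m,P,f=363.9895,cx=310.7527,cy=235.1098,k=.0093):
    m=np.array(m); t=(np.asarray(P)-o["ee_pos"])@R.from_rotvec(o["orientation"]).as_matrix()
    return projc((t-m[:3,3])@m[:3,:3],f,cx,cy,k)
E
python3 - <<'E'
from h import *
pts=[[-12,94,74.5],[-12,18,74.5],[-12,-58,74.5],[63,132,73],[63,-132,73],[-63,132,73],[-63,-132,73]]
top=np.array([[166,420],[283,322],[398,226],[27,358],[418,37],[178,545],[572,215]])/3+[140,170]
sc=np.array([[218,346],[295,254],[360,172],[40,360],[300,82],[280,435],[498,128]])/3+[190,215]
def res(p,views): 
    W=box2w(p,pts); return np.concatenate([(proj(n,W)-u).ravel() for n,u in views])
for v in ([("top",top)],[("scene",sc)],[("top",top),("scene",sc)]):
    f=(lambda q:res([*q,0],v)) if len(v)==1 else (lambda q:res(q,v))
    best=min((least_squares(f,[400,250,a]+([0] if len(v)>1 else []),loss='soft_l1') for a in np.arange(-3,3.2,.7)),key=lambda r:r.cost)
    print(np.round(best.x,3),best.cost,np.round(best.fun.reshape(-1,2),1).tolist())
p=best.x
nose={"top":np.array([[143,362],[243,368],[447,192]])/3+[140,170]}
for i,y in enumerate([94,18,-58]):
    g=lambda a:(proj("top",box2w(p,[-12+29*np.cos(a[0]),y-29*np.sin(a[0]),100]))-nose["top"][i])
    b=min((least_squares(g,[a]) for a in (0,2,4)),key=lambda r:r.cost);print(i,b.x,b.x/.6283,b.fun)
    print(" axis",box2w(p,[-12,y,89]))
print("knob",box2w(p,[-12,-112,99]))
print(R.from_rotvec([-.675,-3.068,.002]).as_matrix().round(3))
E
```

```text
[484.444 143.117 -11.882] 7.241252190972489 [[0.4, 0.4], [0.4, 0.6], [0.6, 0.5], [-2.8, -0.6], [-0.1, -2.2], [-1.8, 1.4], [1.1, -1.5]]
[481.603 144.032  -5.597] 6.76420376697568 [[0.2, 0.9], [0.1, -0.2], [0.4, -0.2], [-3.5, -0.5], [-1.0, -1.9], [0.3, 1.1], [1.6, -1.2]]
[485.185 142.865   0.686  -3.685] 11.333001680419585 [[1.1, 0.1], [0.9, 0.4], [0.9, 0.5], [-1.9, -0.7], [-0.0, -2.0], [-1.1, 1.0], [1.1, -1.7], [0.1, 1.1], [-0.1, 0.2], [0.1, 0.4], [-3.1, -0.3], [-1.2, -1.2], [0.1, 1.2], [1.1, -0.6]]
0 [0.38328394] [0.61003333] [-0.19006553 -0.57599413]
 axis [416.36440071 208.00852451  85.31474734]
1 [-1.84179546] [-2.93139496] [ 0.67954844 -0.98711093]
 axis [464.49867783 149.19448395  85.31474734]
2 [1.78565117] [2.84203593] [ 0.72766713 -0.39372517]
 axis [512.63295494  90.3804434   85.31474734]
knob [546.83362553  48.59151985  95.31474734]
[[-0.908  0.42  -0.   ]
 [ 0.42   0.908 -0.001]
 [-0.    -0.001 -1.   ]]
```

Request:
{"method": "move_arm", "body": {
  "steps": [
    [[-0.9, -0.8, 0], 0, 0.6],
    [[-0.9, -0.8, 0], 0, 0.6],
    [[-0.9, -0.8, 0], 0, 0.6],
    [[-0.9, -0.8, 0], 0, 0.6],
    [[-0.9, -0.8, 0], 0, 0.6],
    [[-0.9, -0.8, 0], 0, 0.6],
    [[-0.9, -0.8, 0], 0, 0.6],
    [[-0.9, -0.8, 0], 0, 0.6],
    [[-0.9, -0.8, 0], 0, 0.6],
    [[-0.9, -0.8, 0], 0, 0.6],
    [[-0.9, -0.8, 0], 0, 0.6],
    [[-0.9, -0.8, 0], 0, 0.6],
    [[-0.85, -0.85, 0], 0, 0.6],
    [[0, 0, 0], 0, 0.6],
    [[0, 0, 0], 0, 0.6]
  ]
}}

```text
t: 2.6
ee_pos: [417.4, 207.0, 222.9]
orientation: [0.679, 3.067, 0.001]
ft_force: [-0.1, -0.9, 0.5]
width: 34.8
grasp_force: 0.0
```

Run:
```python
from workcell import ctrl,cams
from h import *
o=ctrl.get_obs();d=cams.get_image("wrist");print(o["t"],o["ee_pos"],o["orientation"],o["qpos"])
np.savez("w1.npz",ee_pos=o["ee_pos"],orientation=o["orientation"],m=d["mount"],im=d["image"])
cv2.imwrite("pics/w1.png",d["image"][:,:,::-1])
p=[484.5,143.3,.686,0]
print(wristproj(o,d["mount"],box2w(p,[[-12,94,74.5],[-12,18,74.5],[-12,-58,74.5],[-12,-112,99]])))
```

```text
2.6 [417.40800011 207.00880149 222.85058614] [6.79409893e-01 3.06704145e+00 5.24234671e-04] [ 4.34754631e-01  1.87380396e-01  1.97056080e+00  1.71861231e-04
  9.83289051e-01 -7.00138292e-01]
[[312.17030048 219.4550722 ]
 [276.47354941 291.90950047]
 [244.33646032 357.12884388]
 [217.30264141 417.99926609]]
```

View pics/w1.png

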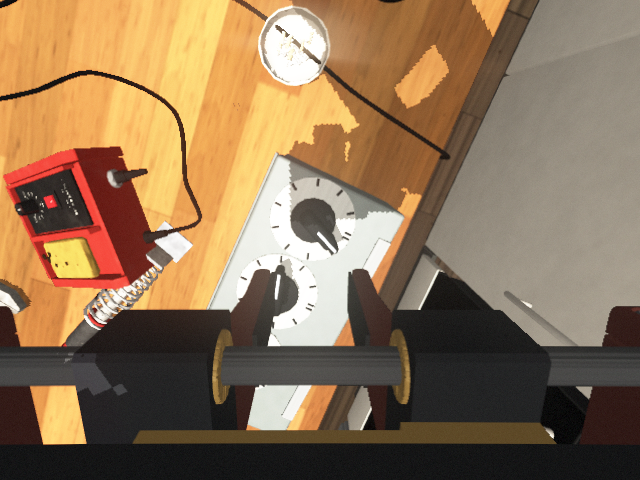

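View pics/scene0.png

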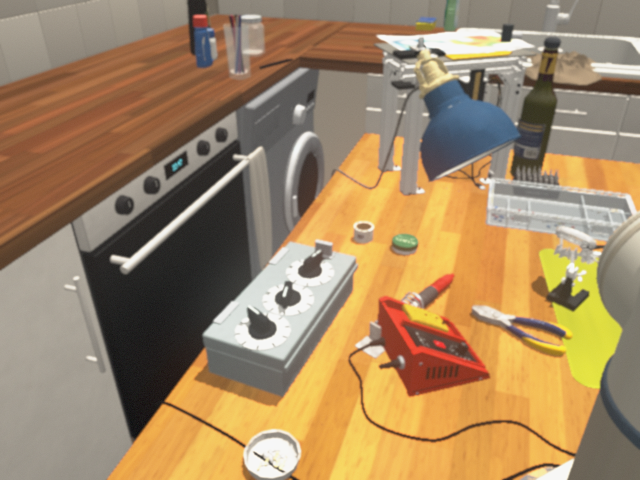

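Run:
```python
from h import *
z=np.load("w1.npz");o={k:z[k] for k in("ee_pos","orientation")};p=[484.5,143.3,.686,0]
sc={0:(175,275),1:(290,205),2:(387,107)}
for i,(y,n) in enumerate([(94,(336.5,253)),(18,(283,265))]):
    g=lambda a:wristproj(o,z["m"],box2w(p,[-12+a[1]*np.cos(a[0]),y-a[1]*np.sin(a[0]),100]))-n
    for a in (0.3,-1.8): print(i,least_squares(g,[a,25]).x)
nose=[(143,362),(243,368),(447,192)]
for i,y in enumerate([94,18,-58]):
    for n,c in (("top",np.array(nose[i])/3+[140,170]),("scene",np.array(sc[i])/3+[190,215])):
        g=lambda a:proj(n,box2w(p,[-12+a[1]*np.cos(a[0]),y-a[1]*np.sin(a[0]),100]))-c
        print(i,n,least_squares(g,[(.38,-1.84,1.79)[i],25]).x)
    print(box2w(p,[-12,y,100]))
```

```text
0 [ 0.39839493 30.03857763]
0 [-24.7343463   30.03857763]
1 [-14.34780351  36.6045717 ]
1 [-1.78143289 36.6045717 ]
0 top [ 0.42813073 28.02583967]
0 scene [ 0.32576586 26.26896841]
[415.67053943 208.43451741 100.        ]
1 top [-1.86367145 29.95499172]
1 scene [-2.58398523 -2.13655419]
[463.8125201 149.6267824 100.       ]
2 top [ 1.79846755 28.2160038 ]
2 scene [ 1.7780374  24.22961076]
[511.95450077  90.81904739 100.        ]
```

Request:
{"method": "move_arm", "body": {
  "steps": [
    [[0.08, 0.02, 0.3], 0, 0.6],
    [[0, 0, 0.3], -0.92, 0.6],
    [[0, 0, 0.3], -0.92, 0.6],
    [[0, 0, 0.3], -0.92, 0.6],
    [[0, 0, 0.4], -0.92, 0.6],
    [[0, 0, 0.5], -0.92, 0.6],
    [[0, 0, 0.5], -0.92, 0.6],
    [[0, 0, 0.6], -0.92, 0.6],
    [[0, 0, 0.6], -0.92, 0.6],
    [[0, 0, 0.6], -0.92, 0.6],
    [[0, 0, 0.5], 0, 0.6],
    [[0, 0, 0.5], 0, 0.6],
    [[0, 0, 0.4], 0, 0.6],
    [[0, 0, 0.1], 0, 0.6],
    [[0, 0, 0], 0, 0.6],
    [[0, 0, 0], 0, 1],
    [[0, 0, 0], 0, 1],
    [[0, 0, 0], 0, 1],
    [[0, 0, 0], 0, 1],
    [[0, 0, 0], 0, 1]
  ]
}}

```text
t: 4.32
ee_pos: [417.1, 209.3, 78.4]
orientation: [-0.459, 3.103, -0.003]
ft_force: [-4.5, -18.7, 49.8]
width: 11.7
grasp_force: 62.5
```

Request:
{"method": "move_arm", "body": {
  "steps": [
    [[0, 0, -0.22], 0, 0.7],
    [[0, 0, 0], 0, 0.7],
    [[0, 0, 0], 0, 1],
    [[0, 0, 0], 0, 1],
    [[0, 0, 0], 0, 1]
  ]
}}

```text
t: 4.73
ee_pos: [415.1, 208.5, 80.1]
orientation: [0.458, -3.107, 0.004]
ft_force: [1.5, -7.5, 4.2]
width: 11.9
grasp_force: 30.0
```

Request:
{"method": "move_arm", "body": {
  "steps": [
    [[0, 0, 0], 0.97, 1],
    [[0, 0, 0], 0.97, 1],
    [[0, 0, 0], 0.97, 1],
    [[0, 0, 0], 0.97, 1],
    [[0, 0, 0], 0.97, 1],
    [[0, 0, 0], 0.97, 1],
    [[0, 0, 0], 0.97, 1],
    [[0, 0, 0], 0.97, 1],
    [[0, 0, 0], 0.97, 1],
    [[0, 0, 0], 0.97, 1],
    [[0, 0, 0], 0.97, 1],
    [[0, 0, 0], 0.97, 1],
    [[0, 0, 0], 0.97, 1],
    [[0, 0, 0], 0.97, 1],
    [[0, 0, 0], 0.97, 1],
    [[0, 0, 0], 0.97, 1],
    [[0, 0, 0], 0.97, 1],
    [[0, 0, 0], 0.97, 1],
    [[0, 0, 0], 0.97, 1],
    [[0, 0, 0], 0.97, 1]
  ]
}}

```text
t: 6.4
ee_pos: [416.7, 210.7, 80.3]
orientation: [2.031, 2.395, 0.005]
ft_force: [4.8, 3.5, -3.9]
width: 11.9
grasp_force: 30.0
```

Request:
{"method": "move_arm", "body": {
  "steps": [
    [[0, 0, 0], 0.97, 1],
    [[0, 0, 0], 0.97, 1],
    [[0, 0, 0], 0.97, 1],
    [[0, 0, 0], 0.97, 1],
    [[0, 0, 0], 0.97, 1],
    [[0, 0, 0], 0, 1],
    [[0, 0, 0], 0, 1],
    [[0, 0, 0], 0, 1]
  ]
}}

```text
t: 7.07
ee_pos: [417.5, 210.7, 80.3]
orientation: [2.485, 1.92, 0.007]
ft_force: [7.1, 2.3, -5.6]
width: 11.9
grasp_force: 30.0
```

Request:
{"method": "move_arm", "body": {
  "steps": [
    [[0, 0, 0], 0, 0.6],
    [[0, 0, 0], 0, 0.6],
    [[0, 0, 0], 0, 0.6],
    [[0, 0, -0.5], 0, 0.6],
    [[0, 0, -0.5], 0, 0.6],
    [[0, 0, -0.4], -1, 0.6],
    [[0, 0, 0], -1, 0.6],
    [[0, 0, 0], -1, 0.6],
    [[0, 0, 0], -1, 0.6],
    [[0, 0, 0], -1, 0.6],
    [[0, 0, 0], -1, 0.6],
    [[0, 0, 0], -1, 0.6],
    [[0, 0, 0], -1, 0.6],
    [[0, 0, 0], -1, 0.6],
    [[0, 0, 0], -1, 0.6],
    [[0, 0, 0], -1, 0.6],
    [[0, 0, 0], -1, 0.6],
    [[0, 0, 0], -1, 0.6],
    [[0, 0, 0], -0.98, 0.6],
    [[0, 0, 0], 0, 0.6]
  ]
}}

```text
t: 8.73
ee_pos: [414.7, 209.2, 115.4]
orientation: [-0.933, -2.999, 0.001]
ft_force: [1.1, 0.5, 0.0]
width: 34.9
grasp_force: 0.0
```

```bash
cat >> h.py <<'E'
def go(o,target):  # shift in units along the tool axes
    return ((np.array(target)-o["ee_pos"])@R.from_rotvec(o["orientation"]).as_matrix()/25).round(3)
def tx(o):
    M=R.from_rotvec(o["orientation"]).as_matrix(); return np.arctan2(M[1,0],M[0,0])
E
python3 - <<'E'
from workcell import ctrl
from h import *
o=ctrl.get_obs();print(o["t"],o["ee_pos"],tx(o),go(o,[464.3,150.4,81]))
E
```

```text
8.7333 [414.73916136 209.19793427 115.37109286] 2.5383607912736244 [-2.968 -0.811  1.374]
```

Request:
{"method": "move_arm", "body": {
  "steps": [
    [[-0.74, -0.2, 0], 0, 0.6],
    [[-0.74, -0.2, 0], 0, 0.6],
    [[-0.74, -0.2, 0], 0, 0.6],
    [[-0.74, -0.2, 0], 0, 0.6],
    [[0, 0, 0], 0, 0.6],
    [[0, 0, 0.5], 0, 0.6],
    [[0, 0, 0.5], 0, 0.6],
    [[0, 0, 0.37], 0, 0.6],
    [[0, 0, 0], 0, 0.6],
    [[0, 0, 0], 0, 1],
    [[0, 0, 0], 0, 1],
    [[0, 0, 0], 0, 1],
    [[0, 0, 0], 0, 1],
    [[0, 0, 0], 0, 1]
  ]
}}

```text
t: 9.9
ee_pos: [464.6, 150.7, 81.8]
orientation: [0.938, 2.998, -0.0]
ft_force: [-0.1, -0.7, 2.1]
width: 11.9
grasp_force: 30.0
```

Request:
{"method": "move_arm", "body": {
  "steps": [
    [[0, 0, 0], 1, 1],
    [[0, 0, 0], 1, 1],
    [[0, 0, 0], 1, 1],
    [[0, 0, 0], 1, 1],
    [[0, 0, 0], 1, 1],
    [[0, 0, 0], 1, 1],
    [[0, 0, 0], 1, 1],
    [[0, 0, 0], 1, 1],
    [[0, 0, 0], 1, 1],
    [[0, 0, 0], 1, 1],
    [[0, 0, 0], 1, 1],
    [[0, 0, 0], 1, 1],
    [[0, 0, 0], 1, 1],
    [[0, 0, 0], 1, 1],
    [[0, 0, 0], 0, 1],
    [[0, 0, 0], 0, 1],
    [[0, 0, 0], 0, 1]
  ]
}}

```text
t: 11.32
ee_pos: [465.5, 150.9, 81.7]
orientation: [2.485, 1.921, 0.002]
ft_force: [3.2, 1.8, 0.1]
width: 11.5
grasp_force: 30.0
```

Request:
{"method": "move_arm", "body": {
  "steps": [
    [[0, 0, 0], 0, 0.6],
    [[0, 0, 0], 0, 0.6],
    [[0, 0, 0], 0, 0.6],
    [[0, 0, -0.5], 0, 0.6],
    [[0, 0, -0.5], 0, 0.6],
    [[0, 0, -0.4], -1, 0.6],
    [[0, 0, 0], -1, 0.6],
    [[0, 0, 0], -1, 0.6],
    [[0, 0, 0], -1, 0.6],
    [[0, 0, 0], -1, 0.6],
    [[0, 0, 0], -1, 0.6],
    [[0, 0, 0], -1, 0.6],
    [[0, 0, 0], -1, 0.6],
    [[0, 0, 0], -0.3, 0.6],
    [[0, 0, 0], 0, 0.6]
  ]
}}

```text
t: 12.57
ee_pos: [464.3, 150.7, 116.3]
orientation: [-1.645, -2.676, 0.001]
ft_force: [0.6, -0.1, 0.1]
width: 35.0
grasp_force: 0.0
```

Run:
```python
from workcell import ctrl
from h import *
o=ctrl.get_obs();print(o["t"],o["ee_pos"],tx(o),go(o,[512.5,91.6,81]))
```

```text
12.5667 [464.29005919 150.66303385 116.30395396] 2.03910210625232 [-2.979  0.655  1.411]
```

Request:
{"method": "move_arm", "body": {
  "steps": [
    [[-0.75, 0.16, 0], 0, 0.6],
    [[-0.75, 0.16, 0], 0, 0.6],
    [[-0.75, 0.17, 0], 0, 0.6],
    [[-0.75, 0.17, 0], 0, 0.6],
    [[0, 0, 0], 0, 0.6],
    [[0, 0, 0.5], 0, 0.6],
    [[0, 0, 0.5], 0, 0.6],
    [[0, 0, 0.4], 0, 0.6],
    [[0, 0, 0], 0, 0.6],
    [[0, 0, 0], 0, 1],
    [[0, 0, 0], 0, 1],
    [[0, 0, 0], 0, 1],
    [[0, 0, 0], 0, 1],
    [[0, 0, 0], 0, 1]
  ]
}}

```text
t: 13.73
ee_pos: [513.6, 91.4, 81.8]
orientation: [1.647, 2.674, 0.001]
ft_force: [0.8, 1.2, -1.2]
width: 11.6
grasp_force: 30.0
```

Request:
{"method": "move_arm", "body": {
  "steps": [
    [[0, 0, 0], 1, 1],
    [[0, 0, 0], 1, 1],
    [[0, 0, 0], 1, 1],
    [[0, 0, 0], 1, 1],
    [[0, 0, 0], 1, 1],
    [[0, 0, 0], 1, 1],
    [[0, 0, 0], 1, 1],
    [[0, 0, 0], 1, 1],
    [[0, 0, 0], 1, 1],
    [[0, 0, 0], 1, 1],
    [[0, 0, 0], 1, 1],
    [[0, 0, 0], 1, 1],
    [[0, 0, 0], 1, 1],
    [[0, 0, 0], 1, 1],
    [[0, 0, 0], 1, 1],
    [[0, 0, 0], 1, 1],
    [[0, 0, 0], 1, 1],
    [[0, 0, 0], 1, 1],
    [[0, 0, 0], 1, 1],
    [[0, 0, 0], 1, 1]
  ]
}}

```text
t: 15.4
ee_pos: [513.5, 91.4, 81.7]
orientation: [-3.109, -0.451, -0.001]
ft_force: [0.0, 1.7, -0.4]
width: 11.9
grasp_force: 30.0
```

Request:
{"method": "move_arm", "body": {
  "steps": [
    [[0, 0, 0], 1, 1],
    [[0, 0, 0], 1, 1],
    [[0, 0, 0], 0.68, 1],
    [[0, 0, 0], 0, 1],
    [[0, 0, 0], 0, 1],
    [[0, 0, 0], 0, 1]
  ]
}}

```text
t: 15.9
ee_pos: [513.5, 91.3, 81.7]
orientation: [-3.14, -0.095, -0.001]
ft_force: [0.9, 2.0, 0.1]
width: 11.8
grasp_force: 30.0
```

Request:
{"method": "move_arm", "body": {
  "steps": [
    [[0, 0, 0], 0, 0.6],
    [[0, 0, 0], 0, 0.6],
    [[0, 0, 0], 0, 0.6],
    [[0, 0, -0.5], 0, 0.6],
    [[0, 0, -0.5], 0, 0.6],
    [[0, 0, -0.5], -1, 0.6],
    [[0, 0, 0], -1, 1],
    [[0, 0, 0], -1, 1],
    [[0, 0, 0], -1, 1],
    [[0, 0, 0], -1, 1],
    [[0, 0, 0], -1, 1],
    [[0, 0, 0], -1, 1],
    [[0, 0, 0], -0.18, 1],
    [[0, 0, 0], 0, 1]
  ]
}}

```text
t: 17.07
ee_pos: [513.0, 91.1, 118.8]
orientation: [2.96, 1.054, -0.001]
ft_force: [-0.3, -0.1, 0.1]
width: 0.2
grasp_force: 0.0
```

Run:
```python
from workcell import ctrl
from h import *
o=ctrl.get_obs();p=[485.5,143.9,.686,0];print(o["t"],o["ee_pos"],tx(o),go(o,box2w(p,[-12,-155,86])))
```

```text
17.0667 [513.04075074  91.10615459 118.84287804] 0.6839470659878871 [0.014 3.868 1.313]
```

Request:
{"method": "move_arm", "body": {
  "steps": [
    [[0, 0.8, 0], 0, 1],
    [[0, 0.8, 0], 0, 1],
    [[0, 0.8, 0], 0, 1],
    [[0, 0.8, 0], 0, 1],
    [[0, 0.7, 0], 0, 1],
    [[0, 0, 0], 0, 1],
    [[0, 0, 0.5], 0, 1],
    [[0, 0, 0.5], 0, 1],
    [[0, 0, 0.3], 0, 1],
    [[0, 0, 0], 0, 1]
  ]
}}

```text
t: 17.9
ee_pos: [572.4, 16.4, 83.7]
orientation: [-2.957, -1.055, 0.007]
ft_force: [-0.7, 0.2, -0.2]
width: 0.1
grasp_force: 0.0
```

Run:
```python
from workcell import ctrl,cams
from h import *
o=ctrl.get_obs();p=[485.5,143.9,.686,0];print(o["ee_pos"],go(o,box2w(p,[-12,-129,86])),go(o,box2w(p,[-12,-115,86])))
a=cams.get_image("scene")["image"][215:415,190:390];b=cams.get_image("top")["image"][170:370,140:340]
cv2.imwrite("pics/d.png",cv2.resize(np.hstack([a,b])[:,:,::-1],None,fx=2,fy=2,interpolation=cv2.INTER_CUBIC))
```

```text
[572.42233399  16.35787089  83.68601533] [ 0.061 -0.99  -0.09 ] [ 0.06  -1.55  -0.088]
```

View pics/d.png

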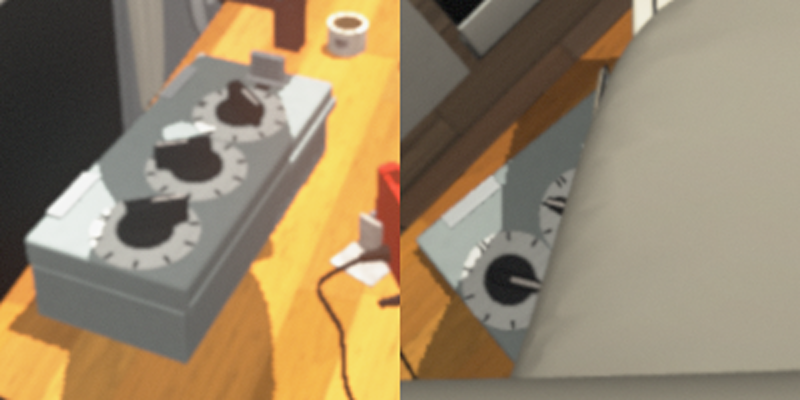

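Request:
{"method": "move_arm", "body": {
  "steps": [
    [[0, -0.3, 0], 0, 1],
    [[0, -0.3, 0], 0, 1],
    [[0, -0.15, 0], 0, 1],
    [[0, -0.15, 0], 0, 1],
    [[0, -0.1, 0], 0, 1],
    [[0, -0.1, 0], 0, 1],
    [[0, -0.1, 0], 0, 1],
    [[0, -0.1, 0], 0, 1],
    [[0, -0.1, 0], 0, 1],
    [[0, 0, 0], 0, 1],
    [[0, 0, 0], 0, 1]
  ]
}}

```text
t: 18.92
ee_pos: [552.7, 42.9, 86.4]
orientation: [-2.959, -1.055, -0.0]
ft_force: [-0.4, -0.0, 0.5]
width: 0.5
grasp_force: 0.2
```

Request:
{"method": "move_arm", "body": {
  "steps": [
    [[0, -0.1, 0], 0, 1],
    [[0, -0.1, 0], 0, 1],
    [[0, -0.1, 0], 0, 1],
    [[0, -0.1, 0], 0, 1],
    [[0, 0, 0], 0, 1]
  ]
}}

```text
t: 19.33
ee_pos: [547.1, 50.3, 86.8]
orientation: [2.957, 1.056, 0.002]
ft_force: [1.5, -5.6, 1.8]
width: 0.3
grasp_force: 3.0
```

Request:
{"method": "move_arm", "body": {
  "steps": [
    [[0, -0.1, 0], 0, 1],
    [[0, -0.1, 0], 0, 1],
    [[0, 0, 0], 0, 1]
  ]
}}

```text
t: 19.58
ee_pos: [548.1, 51.5, 88.2]
orientation: [2.951, 1.056, 0.013]
ft_force: [11.9, -22.0, 2.6]
width: 0.6
grasp_force: 12.4
```

Run:
```python
from workcell import ctrl,cams
from h import *
o=ctrl.get_obs();print(o["ee_pos"],o["ft_force"])
a=cams.get_image("scene")["image"][215:415,190:390]
cv2.imwrite("pics/e.png",cv2.resize(a[:,:,::-1],None,fx=3,fy=3,interpolation=cv2.INTER_CUBIC))
```

```text
[548.14431398  51.50949962  88.23791788] [ 11.87180363 -21.97947243   2.60394122]
```

View pics/e.png

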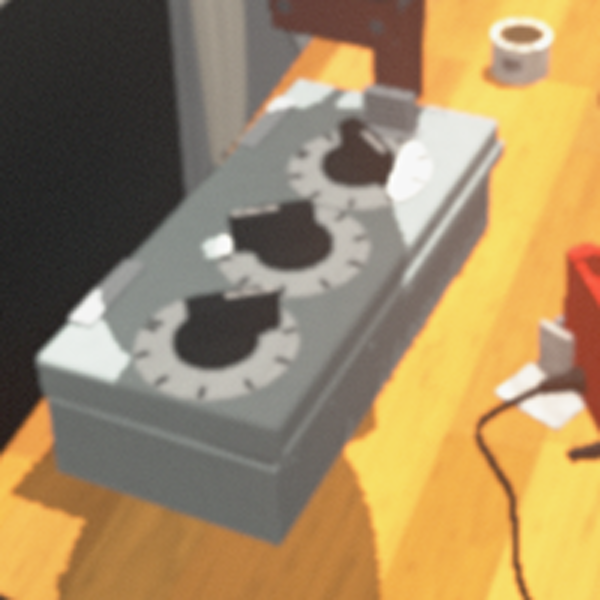

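Request:
{"method": "move_arm", "body": {
  "steps": [
    [[0, 0.2, 0], 0, 1],
    [[0, 0.5, 0], 0, 1],
    [[0, 0.7, 0], 0, 1],
    [[0, 0.8, 0], 0, 1],
    [[0, 0.5, -0.5], 0, 1],
    [[0, 0, 0], 0, 1]
  ]
}}

```text
t: 20.13
ee_pos: [589.0, 0.0, 100.2]
orientation: [2.959, 1.052, 0.005]
ft_force: [1.5, 0.5, 0.5]
width: 0.3
grasp_force: 0.0
```

Run:
```python
from workcell import ctrl,cams
from h import *
o=ctrl.get_obs();p=[485.5,143.9,.686,0];print(o["ee_pos"],o["ft_force"],o["qpos"])
a=cams.get_image("scene")["image"][165:415,190:440]
cv2.imwrite("pics/f.png",cv2.resize(a[:,:,::-1],None,fx=2.4,fy=2.4,interpolation=cv2.INTER_CUBIC))
```

```text
[5.88978741e+02 4.69908575e-02 1.00177090e+02] [1.51425792 0.45066357 0.48880192] [-2.00926218e-02  5.33173075e-01  1.78858135e+00 -8.72532374e-05
  8.16430735e-01  8.67485587e-01]
```

View pics/f.png

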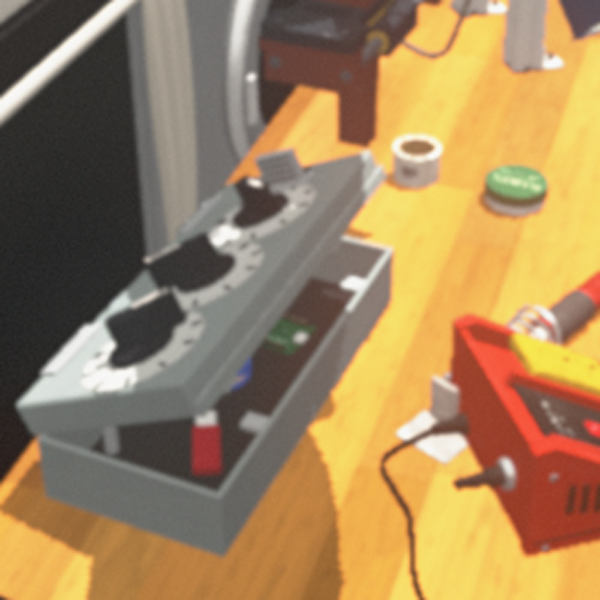

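Request:
{"method": "move_arm", "body": {
  "steps": [
    [[0, 0, -0.8], 0, 1],
    [[0, 0, -0.8], 0, 1],
    [[0, 0, -0.8], -1, 1],
    [[0, 0, -0.8], -1, 1],
    [[0, 0, -0.8], -1, 1],
    [[0, 0, -0.5], -1, 1],
    [[0, 0, 0], -1, 1],
    [[0, 0, 0], -1, 1],
    [[0, 0, 0], -1, 1],
    [[0, 0, 0], -1, 1],
    [[0, 0, 0], -1, 1],
    [[0, 0, 0], -1, 1],
    [[0, 0, 0], -1, 1],
    [[0, 0, 0], -1, 1],
    [[0, 0, 0], -1, 1],
    [[0, 0, 0], -1, 1],
    [[0, 0, 0], -1, 1],
    [[0, 0, 0], -1, 1],
    [[0, 0, 0], -1, 1],
    [[0, 0, 0], -1, 1]
  ]
}}

```text
t: 21.85
ee_pos: [585.0, 2.7, 210.4]
orientation: [-1.339, -2.84, 0.001]
ft_force: [-0.5, 0.2, -0.1]
width: 0.6
grasp_force: 0.0
```

Request:
{"method": "move_arm", "body": {
  "steps": [
    [[0, 0, 0], -1, 1],
    [[0, 0, 0], -1, 1],
    [[0, 0, 0], -1, 1],
    [[0, 0, 0], -1, 1],
    [[0, 0, 0], -1, 1],
    [[0, 0, 0], -1, 1],
    [[0, 0, 0], -1, 1],
    [[0, 0, 0], -1, 1],
    [[0, 0, 0], -1, 1],
    [[0, 0, 0], -1, 1],
    [[0, 0, 0], -1, 1],
    [[0, 0, 0], -1, 1],
    [[0, 0, 0], -1, 1],
    [[0, 0, 0], -1, 1],
    [[0, 0, 0], -1, 1],
    [[0, 0, 0], -1, 1],
    [[0, 0, 0], -1, 1],
    [[0, 0, 0], -1, 1],
    [[0, 0, 0], 0, 1],
    [[0, 0, 0], 0, 1]
  ]
}}

```text
t: 23.52
ee_pos: [585.3, 2.6, 210.7]
orientation: [1.052, -2.959, -0.001]
ft_force: [0.6, -0.4, 0.9]
width: 0.2
grasp_force: 0.0
```

Run:
```python
from workcell import ctrl,cams
from h import *
o=ctrl.get_obs();p=[485.5,143.9,.686,0];print(o["t"],o["ee_pos"],o["qpos"],tx(o),go(o,box2w(p,[-90,-15,90])))
```

```text
23.5167 [585.32714332   2.58282569 210.72229513] [-1.60406146e-02  3.80026135e-01  1.72859861e+00  2.67145207e-04
  1.03429466e+00 -2.26990881e+00] -2.4586570382685227 [3.124 6.289 4.838]
```

Request:
{"method": "move_arm", "body": {
  "steps": [
    [[0.39, 0.79, 0], 0, 1],
    [[0.39, 0.79, 0], 0, 1],
    [[0.39, 0.79, 0], 0, 1],
    [[0.39, 0.79, 0], 0, 1],
    [[0.39, 0.79, 0], 0, 1],
    [[0.39, 0.79, 0], 0, 1],
    [[0.39, 0.79, 0], 0, 1],
    [[0.39, 0.79, 0], 0, 1],
    [[0, 0, 0], 0, 1],
    [[0, 0, 0.8], 0, 1],
    [[0, 0, 0.8], 0, 1],
    [[0, 0, 0.8], 0, 1],
    [[0, 0, 0.8], 0, 1],
    [[0, 0, 0.8], 0, 1],
    [[0, 0, 0.8], 0, 1],
    [[0, 0, 0], 0, 1],
    [[0, 0, 0], 0, 1]
  ]
}}

```text
t: 24.93
ee_pos: [425.3, 75.0, 90.8]
orientation: [1.052, -2.958, -0.001]
ft_force: [-0.2, -0.3, 0.2]
width: 0.2
grasp_force: 0.0
```

Request:
{"method": "move_arm", "body": {
  "steps": [
    [[-0.4, 0, 0], 0, 1],
    [[-0.4, 0, 0], 0, 1],
    [[-0.3, 0, 0], 0, 1],
    [[-0.3, 0, -0.1], 0, 1],
    [[-0.3, 0, -0.15], 0, 1],
    [[-0.3, 0, -0.15], 0, 1],
    [[-0.3, 0, -0.15], 0, 1],
    [[-0.3, 0, -0.15], 0, 1],
    [[-0.3, 0, -0.1], 0, 1],
    [[-0.3, 0, -0.1], 0, 1],
    [[-0.3, 0, -0.1], 0, 1]
  ]
}}

```text
t: 25.85
ee_pos: [494.5, 131.3, 117.2]
orientation: [-1.055, 2.958, -0.0]
ft_force: [-0.9, -0.4, 1.2]
width: 0.6
grasp_force: 0.5
```

Request:
{"method": "move_arm", "body": {
  "steps": [
    [[-0.25, 0, -0.05], 0, 1],
    [[-0.25, 0, -0.05], 0, 1],
    [[-0.25, 0, -0.05], 0, 1],
    [[-0.25, 0, -0.05], 0, 1],
    [[-0.25, 0, -0.05], 0, 1],
    [[-0.25, 0, -0.05], 0, 1],
    [[-0.25, 0, 0], 0, 1],
    [[-0.25, 0, 0], 0, 1],
    [[-0.2, 0, 0], 0, 1],
    [[-0.2, 0, 0], 0, 1],
    [[-0.2, 0, 0], 0, 1],
    [[0, 0, 0], 0, 1],
    [[0, 0, 0], 0, 1]
  ]
}}

```text
t: 26.93
ee_pos: [543.7, 171.7, 123.8]
orientation: [1.055, -2.959, 0.0]
ft_force: [0.2, -0.5, 0.1]
width: 0.1
grasp_force: 0.0
```

Request:
{"method": "move_arm", "body": {
  "steps": [
    [[0.5, 0, 0], 0, 1],
    [[0.6, 0, 0], 0, 1],
    [[0.6, 0, -0.5], 0, 1],
    [[0.6, 0, -0.6], 0, 1],
    [[0.6, 0, -0.6], 0, 1],
    [[0.6, 0, -0.6], 0, 1],
    [[0.6, 0, -0.6], 0, 1],
    [[0.6, 0, -0.6], 0, 1],
    [[0, 0, 0], 0, 1],
    [[0, 0, 0], 0, 1],
    [[0, 0, 0], 0, 1],
    [[0, 0, 0], 0, 1]
  ]
}}

```text
t: 27.93
ee_pos: [452.9, 97.5, 210.7]
orientation: [1.055, -2.958, -0.0]
ft_force: [-0.2, -0.3, -0.2]
width: 0.2
grasp_force: 0.0
```

Run:
```python
from workcell import ctrl,cams
from h import *
o=ctrl.get_obs();print(o["t"],o["ee_pos"],o["ft_force"])
a=cams.get_image("scene")["image"][115:415,160:460]
cv2.imwrite("pics/g.png",cv2.resize(a[:,:,::-1],None,fx=2,fy=2,interpolation=cv2.INTER_CUBIC))
```

```text
27.9333 [452.85323281  97.54262603 210.65957739] [-0.21683874 -0.25423108 -0.17068054]
```

View pics/g.png

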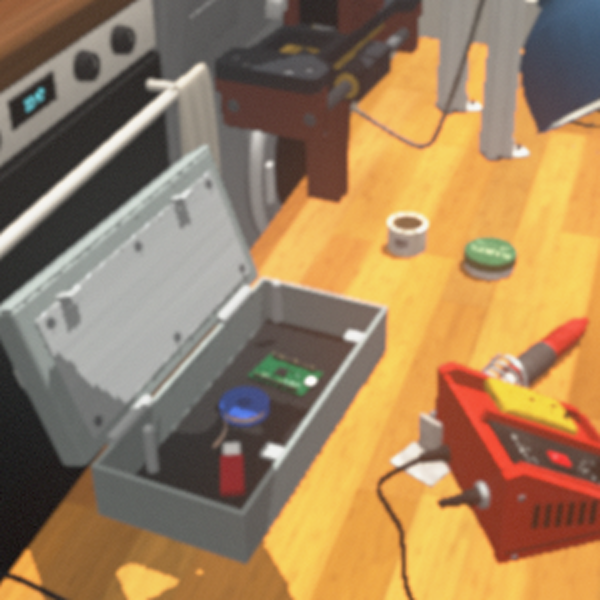

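```bash
python3 -c "
from workcell import ctrl
print(ctrl.close_job())"
```

```text
the job is handed in; nothing more can be done
None
```

The lock box is open and the job is handed in at about 28 s: code 4-9-6 set, bolt pushed to its stop, lid standing open past upright by itself, and the tin and roll still in place; no verdict came back from the judge.

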